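Load the drill jig and close its drill plate

ROBOT

A 7-joint arm with a two-finger parallel gripper is mounted at the origin on the work surface. World frame = base frame: x ahead of the robot, y to its left, z up, the work surface at z = 0. Lengths are in m, angles in rad, forces in N, time in s.
With the tool pointing down it reaches from about 0.4 to 0.875 m from the base axis. Payload 6.5 kg.
Tool frame: the origin (TCP) lies between the finger pads; the fingertips stand 14 mm ahead of it and the grasp point (between the pads) lies 5 mm behind it (arm.tcp_to_tips is the distance from the TCP to the fingertips, in m); z points along the fingers, y is the line along which they close (so a half turn about z gives the same grasp; the last joint's range is limited). The gripper opens to 85 mm and grips with 20 to 120 N. Pads are 22 mm wide; open, the fingers measure 114 mm over their backs; the gripper's body (76 mm by 85 mm) begins 54 mm behind the grasp point. The pads swing forward as they close: fully open they stand 13 mm farther back than shut.
Start: joints at [1.273, 0.536, -0.004, 1.538, 0.003, 1.067, -0.071], TCP at [0.149, -0.633, 0.245] pointing down, gripper open.
Joint ranges: [-2.7, 2.7], [-0.37, 2.16], [-1.27, 1.26], [0.24, 2.4], [-1.31, 4.45], [0.19, 1.91], [-2.76, 2.76]. Speed limits (rad/s): [2.39, 2.39, 3.14, 3.14, 3.14, 3.14, 3.14].

INTERFACE

Orientations are given as a 3x3 rotation matrix whose columns are the frame's x, y, z axes.
In Python, from station import arm gives the robot as it stands. Calls block until the motion is done:
- arm.move_ptp(position, orientation): joint-space move of the TCP to a pose.
- arm.move_l(position, rotation=None, velocity=0.15, threshold=None): straight line of the TCP; rotation=None keeps the orientation; velocity is the mean speed in m/s. With threshold (N) it stops when the force on the tool has changed by that much, and returns True; else False.
- arm.move_j(angles): joint-space move.
- arm.gripper_open() and arm.grasp(force=None): open the fingers fully, or close them until they stop; force is the grip in N (None keeps the last).
- arm.wait(seconds).
- arm.inverse_kinematics(position, orientation): joint angles nearest the present ones, or None.
- arm.sense(): the state.
- arm.read_camera(name): name is "scene" or "top"; returns a dict with "color" (420x560x3 uint8, red, green, blue), "depth" (420x560 float32, m along the optical axis (not along the pixel's ray), 0 where there is no reading), "camera_matrix" (3x3 intrinsics, pixels), "cam_to_world" (4x4, takes a point from camera to world coordinates). Camera axes: x right, y down, z forward; pixel columns grow to the right and rows downward; lengths in m; the calibration is good to about 2 mm. A picture is of the moment at which its call begins.
A pose or a line that the arm cannot do raises arm.MotionError and nothing moves.
- arm.finish_job(): hands the job in; it is judged then, once.
The state is a dict: "time": time; "qpos": joint angles; "qd": joint speeds; "joint_efforts": joint torques, N m; "position": TCP position; "eef_rot": TCP orientation; "contact_force": force on the tool from outside, world axes, zero at the start; "torque": the same for the moment, N m; "opening": opening from 0.0 (shut) to 1.0 (fully open); "grasp_force": force on a finger pad.
Only numpy, scipy, OpenCV 4.12 (cv2) and the standard library are available. Lean on these libraries where they do the work, as an engineer would, in place of code of your own. Each camera call takes 0.05 s, during which the arm holds its last target. There are 200 camera calls.

TASK

Slide the three brass blanks one by one, upright and without lifting them off the bench, into single file between the jig's guide rails, and press the row gently but firmly home against the red stop. Then take the drill plate by its black handle, lower it over the two locating pins with its red-striped edge at the stop end until it lies flush on the blue blocks, and let go. Leave everything else on the bench alone.

Things in the scene. Friction and masses are not known exactly. Their poses are not given: they have to be found in the camera images.
- jig: drill jig fixed to the bench, its place and yaw differ each time. Origin on the bench, on the lane's centre line at the stop's face; y runs along the lane to its open mouth, x across, z up. Dark steel guide rails 12 mm high and thick, 38.5 mm apart inside, run from y 0 to 115 mm, then flare out to y 152, x +-48. Lane floor is the bench. Blue blocks either side: x 46 to 75, y 10 to 122, top z 46 mm
- stop: red end stop of the jig's lane, a block 63 mm wide, 30 mm high, 16 mm thick; origin and axes as the jig's, its face towards the lane at y = 0
- slot1 (a point): on the bench on the lane's centre line, 18 mm from the stop: where the first blank's centre belongs when the row is home
- slot2 (a point): the same for the second blank, 54 mm from the stop
- slot3 (a point): the same for the third blank, 90 mm from the stop
- mouth (a point): on the bench on the lane's centre line at the flared mouth, 150 mm from the stop
- pin_a (a point): foot of the locating pin on the +x blue block, at the level of the block's top (jig frame 60, 30, 46 mm). Steel pin 10 mm in diameter, 14 mm high, top 5 mm tapered to 5 mm
- pin_b (a point): foot of the same kind of pin on the -x block (jig frame -60, 102, 46 mm)
- blank1: brass blank: solid cylinder 36 mm in diameter, 40 mm high, about 0.25 kg, standing on the bench outside the mouth. Origin at the centre of its underside, z up. The three are alike; any order in the row will do
- blank2: brass blank: solid cylinder 36 mm in diameter, 40 mm high, about 0.25 kg, standing on the bench outside the mouth. Origin at the centre of its underside, z up. The three are alike; any order in the row will do
- blank3: brass blank: solid cylinder 36 mm in diameter, 40 mm high, about 0.25 kg, standing on the bench outside the mouth. Origin at the centre of its underside, z up. The three are alike; any order in the row will do
- plate: aluminium drill plate, 150 mm (x) by 128 mm (y) by 6 mm, about 0.36 kg, lying on the bench handle up. Origin at the centre of its underside; its axes match the jig's when it is in place, its origin then lying at jig (0, 66, 46) mm. A red stripe on top marks the edge at -y, the stop end. Two 11.5 mm holes for the pins and three 11.5 mm drill holes along x = 0
- hole_a (a point): centre of the plate's hole for pin_a, at its underside (plate frame 60, -36, 0 mm)
- hole_b (a point): centre of the plate's hole for pin_b, at its underside (plate frame -60, 36, 0 mm)
- handle (a point): top centre of the plate's black handle (plate frame 0, 6, 46 mm), an upright block 50 mm long along x, 14 mm thick along y, rising 40 mm above the plate's top
- jar: glass jar with metal lid, 60 mm across, 75 mm high, origin under its centre; bystander
- cup: round aluminium cup, 84 mm across, 38 mm high, origin under its centre; bystander
- tractor: brass model tractor, about 105 mm long, 60 mm high, origin under its centre; bystander
- screwdriver: screwdriver lying on the bench; bystander
- brush: brush lying on the bench; bystander
There are look-alikes about, which are no part of the job. What is shaped like the blank2 but pink or purple is not meant.

How it is judged:
By the outcome, as a careful person would: the job done as asked, in the order asked, and still so for the second after the job is handed in, with the robot touching nothing.
It also fails if it takes over 66 s, if anything falls off the work surface, if the arm or the gripper's body presses on something with over 40 N, if the wrist force passes 120 N, or if a joint passes its speed limit or range.

## Working session

There is one attempt and no reset: what is moved stays moved. The work goes in short steps, each a Python script; the robot and the scene stay as the last script left them, time stands still between calls to the robot, and variables do not carry over. Pictures are saved under pics/ and viewed, at most 10 in all, crops included, and the job is handed in when it is done.

```bash
ls; mkdir -p pics
python3 - <<'E'
from station import arm
import cv2,numpy as np,pickle
d={}
for n in("scene","top"):
    c=arm.read_camera(n);d[n]=c
    cv2.imwrite(f"pics/{n}0.png",c["color"][:,:,::-1])
    print(n,c["camera_matrix"].round(1).tolist(),c["cam_to_world"].round(3).tolist())
pickle.dump(d,open("d0.pkl","wb"))
print(arm.sense()["time"],arm.tcp_to_tips)
E
```

```text
pics
scene [[405.7, 0.0, 283.2], [0.0, 405.7, 212.7], [0.0, 0.0, 1.0]] [[-0.563, 0.64, -0.523, 1.085], [0.827, 0.433, -0.36, 0.281], [-0.004, -0.635, -0.773, 0.828], [0.0, 0.0, 0.0, 1.0]]
top [[382.5, 0.0, 283.5], [0.0, 382.5, 208.4], [0.0, 0.0, 1.0]] [[-0.022, -0.999, 0.047, 0.482], [-1.0, 0.022, 0.0, -0.068], [-0.001, -0.047, -0.999, 1.129], [0.0, 0.0, 0.0, 1.0]]
0.1 0.014
```

View pics/top0.png

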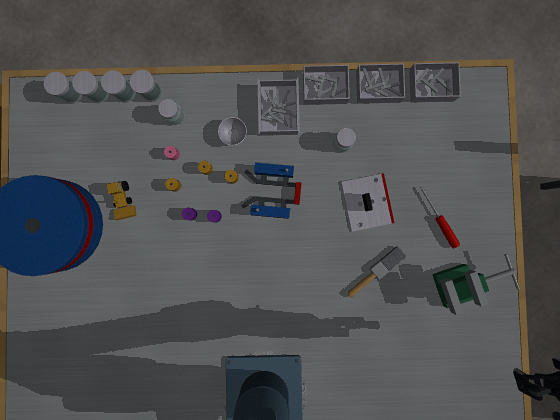

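View pics/scene0.png

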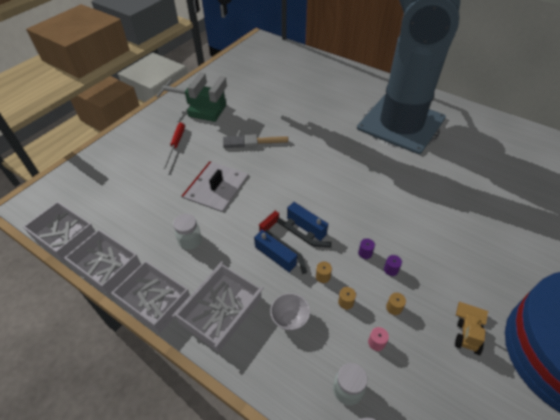

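The top view shows the brass blanks at (231,176), (204,167) and (172,184). The look-alikes are a pink one at (171,153), purple ones at (189,214) and (214,216), and the yellow tractor at (120,200). The jig is at (275,190) with its mouth to the left and the red stop at (298,193). The plate handle is at (367,202), with its stripe on the right. One close crop will check the choice.

```bash
cat > h.py <<'E'
import cv2,numpy as np,pickle
def world(c,uv,z):
    "cast pixel rays onto plane of height z"
    uv=np.atleast_2d(np.float64(uv)); K=c["camera_matrix"]; T=c["cam_to_world"]
    r=np.c_[uv,np.ones(len(uv))]@np.linalg.inv(K).T@T[:3,:3].T
    return T[:3,3]+r*((z-T[2,3])/r[:,2])[:,None]
def heights(c):
    d=c["depth"]; v,u=np.indices(d.shape); K=c["camera_matrix"]; T=c["cam_to_world"]
    p=np.stack([(u-K[0,2])/K[0,0]*d,(v-K[1,2])/K[1,1]*d,d],-1)
    return p@T[:3,:3].T+T[:3,3]
def hsv(c): return cv2.cvtColor(c["color"],cv2.COLOR_RGB2HSV)
E
python3 - <<'E'
from h import *
d=pickle.load(open("d0.pkl","rb"));c=d["top"]
im=cv2.resize(c["color"][140:240,155:405][:,:,::-1],None,fx=3.2,fy=3.2,interpolation=cv2.INTER_CUBIC)
cv2.imwrite("pics/crop.png",cv2.convertScaleAbs(im,alpha=1.5))
W=heights(c);H=hsv(c)
for n,uv in dict(b1=(231,176),b2=(204,167),b3=(172,184),blk=(273,169),stop=(298,193),handle=(367,202),plate=(355,215),pink=(171,153),bench=(330,160)).items():
    print(n,H[uv[1],uv[0]],W[uv[1],uv[0]].round(4))
E
```

```text
b1 [19 68 60] [0.6294 0.0801 0.04  ]
b2 [110  48  48] [0.6572 0.1573 0.0388]
b3 [ 20 168 100] [0.6098 0.2486 0.0423]
blk [107 218  89] [ 0.6462 -0.0407  0.0442]
stop [  2 245 102] [ 0.5774 -0.111   0.0277]
handle [90 26 20] [ 0.5459 -0.3054  0.0458]
plate [130  12 130] [ 0.5107 -0.2775  0.0071]
pink [170 124 146] [0.6997 0.2516 0.0394]
bench [105  10 100] [ 0.6766 -0.2099 -0.0033]
```

View pics/crop.png

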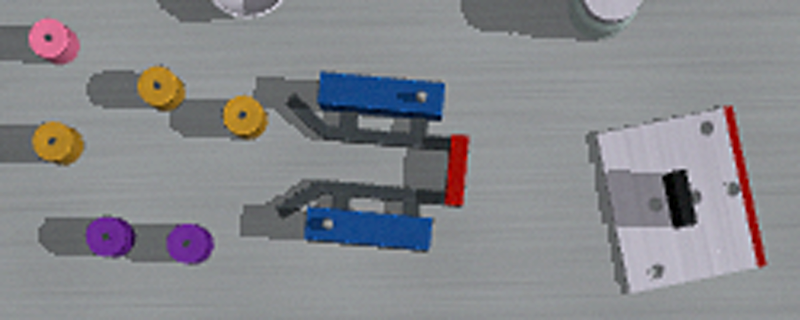

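The crop confirms it: three brass blanks at crop (160,88), (245,117) and (57,143), no pink or purple among them. The jig's blue blocks and pins, the stop, and the plate with its red stripe at (745,190) are all clear.

```bash
cat > meas.py <<'E'
from h import *
def comps(m,amin=25):
    n,l,s,ce=cv2.connectedComponentsWithStats(m.astype(np.uint8))
    return [(l==i) for i in range(1,n) if s[i,4]>=amin]
def rect(c,m,z):
    v,u=np.nonzero(m); P=world(c,np.c_[u,v],z)[:,:2]
    r=cv2.minAreaRect((P*1000).astype(np.float32)); return r,P.mean(0)
def run(c,names=("blocks","stop","blanks","plate")):
    W=heights(c);H=hsv(c);h,s,v=H[...,0].astype(int),H[...,1],H[...,2];z=W[...,2]
    roi=(abs(W[...,0]-.6)<.14)&(W[...,1]<.28)&(W[...,1]>-.45)
    for n,m,zz in (("blocks",roi&(h>95)&(h<125)&(s>150)&(z>.038),.046),("stop",roi&((h<8)|(h>172))&(s>150)&(z>.02),.03),
        ("blanks",roi&(h>8)&(h<30)&(s>60)&(z>.03),.04),("blanks_bright",roi&(h>8)&(h<30)&(s>60)&(v>115),.04),
        ("stripe",roi&((h<8)|(h>172))&(s>150)&(z<.018),.006),("handle",roi&(v<45)&(z>.03)&(z<.055)&(W[...,1]<-.2),.046),
        ("plate",roi&(W[...,1]<-.2)&(z>.002)&(v>115)&(s<40),.006)):
        for k in comps(m,15):
            r,ce=rect(c,k,zz); print(n,k.sum(),"rect c",np.round(r[0],1),"size",np.round(r[1],1),"ang",round(r[2],2),"cent",(ce*1000).round(1),"zmed",z[k].mean().round(4))
if __name__=="__main__":
    d=pickle.load(open("d0.pkl","rb"))
    for n in("top","scene"): print(n); run(d[n])
E
python3 meas.py
```

```text
top
blocks 387 rect c [646.  -42.5] size [110.9  29.6] ang 83.51 cent [646.2 -41.6] zmed 0.051
blocks 384 rect c [526.6 -28.7] size [110.9  28.5] ang 83.53 cent [526.4 -30. ] zmed 0.0481
stop 120 rect c [ 578.5 -109. ] size [15.7 61.8] ang 83.48 cent [ 577.7 -108.8] zmed 0.0292
blanks 124 rect c [658.5 157.1] size [34.5 31.7] ang 88.73 cent [658.5 157.3] zmed 0.0483
blanks 121 rect c [629.4  81.5] size [31.5 34.6] ang 89.07 cent [630.3  81.2] zmed 0.039
blanks 131 rect c [610.9 251.4] size [36.7 34.2] ang 43.99 cent [610.7 251.1] zmed 0.0477
blanks_bright 96 rect c [659.2 157.8] size [32.7 30.4] ang 43.87 cent [659.  157.6] zmed 0.0399
blanks_bright 101 rect c [630.8  81.5] size [31.5 31.7] ang 89.07 cent [631.1  81.8] zmed 0.0392
blanks_bright 82 rect c [611.6 252.1] size [28.6 31.7] ang 89.49 cent [612.3 253.3] zmed 0.0397
stripe 118 rect c [ 559.9 -374.3] size [147.2   6.8] ang 10.11 cent [ 558.8 -374.5] zmed 0.0054
handle 92 rect c [ 547.3 -307.1] size [48.1 15.9] ang 7.59 cent [ 546.8 -307.3] zmed 0.0438
plate 207 rect c [ 738.1 -258. ] size [53.4 38.9] ang 88.72 cent [ 738.4 -2
[... 809 characters left out ...]
.6 33.8] ang 82.31 cent [660.8 156.1] zmed 0.0391
blanks_bright 189 rect c [614.6 246.3] size [33.  43.6] ang 34.12 cent [613.8 250. ] zmed 0.038
stripe 28 rect c [ 575.1 -107.5] size [ 6.1 46.6] ang 86.48 cent [ 577.3 -106.6] zmed 0.0124
handle 91 rect c [ 557.  -302.1] size [55.4 19.2] ang 10.5 cent [ 557.5 -302.2] zmed 0.0414
plate 1205 rect c [ 541.2 -317.2] size [167.4 123.9] ang 10.16 cent [ 553.2 -316.1] zmed 0.0063
plate 18 rect c [ 723.8 -382.3] size [15.7 21.9] ang 70.54 cent [ 723.9 -380.6] zmed 0.003
plate 253 rect c [ 686.2 -284.7] size [42.8 86.5] ang 4.3 cent [ 689.9 -294. ] zmed 0.0719
plate 15 rect c [ 732.5 -348.1] size [23.1 12.9] ang 78.48 cent [ 732.6 -347.3] zmed 0.0028
```

```bash
cat > r.py <<'E'
from station import arm
import numpy as np
YAW=np.radians(-6.5); O=np.array([.5789,-.1012])
def J(x,y,z): # jig mm -> world
    c,s=np.cos(YAW),np.sin(YAW); return np.r_[O+np.array([c*x-s*y,s*x+c*y])/1000,z]
def R(a): # tool down, closing axis at angle a
    y=np.array([np.cos(a),np.sin(a),0]); z=np.array([0,0,-1.]); return np.c_[np.cross(y,z),y,z]
def st(m=""):
    s=arm.sense(); print(m,"t",round(s["time"],2),"p",np.round(s["position"],4),"op",round(s["opening"],3),"gf",round(float(s["grasp_force"]),1),"F",np.round(s["contact_force"],1)); return s
ZG=.027
def slide(xy,rot,mouth=140):
    arm.move_ptp([*xy,.075],rot); arm.move_l([*xy,ZG],velocity=.12)
    arm.grasp(25); st("grip")
    arm.move_l(J(0,185,ZG),velocity=.12); arm.move_l(J(0,mouth,ZG),velocity=.08); st("mouth")
    arm.gripper_open(); p=J(0,mouth,.085); arm.move_l(p,velocity=.2); st("up")
E
python3 - <<'E'
from r import *
print(arm.sense()["eef_rot"].round(2).tolist())
for a in (YAW,YAW+np.pi):
    for p in ([.6315,.081,.027],[.6125,.2515,.027],J(0,140,.03)):
        q=arm.inverse_kinematics(p,R(a)); print(None if q is None else np.round(q,2))
    for p in ([.5465,-.307,.04],J(0,72,.1)):
        q=arm.inverse_kinematics(p,R(a+np.pi/2)); print("pl",None if q is None else np.round(q,2))
E
```

```text
[[0.97, 0.23, -0.0], [0.23, -0.97, 0.0], [-0.0, -0.0, -1.0]]
[ 0.11  0.85 -0.45  1.66  0.5   0.75 -0.69]
[-0.05  0.93 -0.63  1.58  0.67  0.86 -1.05]
[ 0.17  0.79 -0.43  1.78  0.49  0.68 -0.65]
pl [ 0.84  0.85 -0.58  1.68  0.62  0.8   1.43]
pl [ 0.52  0.77 -0.77  1.77  0.67  0.89  0.9 ]
[ 0.47  1.13 -1.09  1.64  1.11  1.1   2.09]
[ 0.19  1.15 -1.09  1.57  1.1   1.13  1.86]
[ 0.57  1.08 -1.08  1.75  1.11  1.06  2.1 ]
pl [ 0.46  0.77 -0.03  1.71  0.04  0.67 -1.28]
pl [ 0.13  0.63 -0.22  1.8   0.19  0.73 -1.87]
```

Run:
```python
from r import *
arm.move_ptp([.6315,.081,.16],R(YAW)); st("above A")
slide([.6315,.081],R(YAW))
```

```text
above A t 3.13 p [0.6317 0.0797 0.16  ] op 1.002 gf 0.0 F [-0.2 -0.3 -0.2]
grip t 4.64 p [0.6316 0.081  0.0275] op 0.403 gf 24.9 F [-1.7  0.5  6.3]
mouth t 5.78 p [0.5959 0.0362 0.0275] op 0.403 gf 25.6 F [0.3 1.4 5.7]
up t 6.77 p [0.5952 0.0378 0.0857] op 1.002 gf 0.0 F [-0.9  0.2 -0.7]
```

Run:
```python
from r import *
from h import *
import meas
arm.move_ptp([.660,.1573,.12],R(YAW)); arm.wait(.2)
d={n:arm.read_camera(n) for n in("top","scene")}
pickle.dump(d,open("d1.pkl","wb"))
print("expected A",J(0,140,0))
for n in d: print(n); meas.run(d[n])
```

```text
expected A [0.59474845 0.03790006 0.        ]
top
blocks 389 rect c [646.1 -42.5] size [111.   29.8] ang 83.94 cent [646.2 -41.6] zmed 0.0479
blocks 378 rect c [526.6 -29.3] size [109.7  28.5] ang 83.53 cent [526.5 -30.6] zmed 0.0466
stop 120 rect c [ 578.5 -109. ] size [15.7 61.8] ang 83.48 cent [ 577.7 -108.8] zmed 0.0294
blanks 120 rect c [595.3  36.3] size [31.5 31.6] ang 88.73 cent [595.6  36.5] zmed 0.0392
blanks_bright 109 rect c [596.8  36.3] size [31.5 34.5] ang 88.96 cent [596.8  36.4] zmed 0.0387
stripe 117 rect c [ 559.9 -374.3] size [147.2   6.8] ang 10.27 cent [ 559.1 -374.5] zmed 0.0058
handle 95 rect c [ 547.2 -306.6] size [47.9 16.2] ang 9.44 cent [ 547.4 -306.9] zmed 0.0434
plate 214 rect c [ 735.1 -258. ] size [53.4 44.9] ang 88.72 cent [ 738.2 -258.7] zmed 0.0737
plate 1432 rect c [ 547.1 -311.6] size [149.4 118.7] ang 10.07 cent [ 546.9 -317.2] zmed 0.0055
scene
blocks 322 rect c [534.4 -26.3] size [107.8  27.7] ang 83.41 cent [534.1 -29.3] zmed 0.0449
blocks 436 rect c [651.8 -40.3] size [109.   30.6] ang 82.6 cent [652.6 -34.8] zmed 0.0452
stop 119 rect c [ 584
[... 301 characters left out ...]
g 23.46 cent [615.2 251.1] zmed 0.0385
blanks_bright 134 rect c [598.1  35.9] size [28.3 33.2] ang 34.08 cent [599.   35.4] zmed 0.0396
blanks_bright 159 rect c [660.6 155.2] size [32.1 34.5] ang 29.25 cent [661.3 157.5] zmed 0.0388
blanks_bright 200 rect c [615.5 245.9] size [32.9 45.5] ang 38.85 cent [614.5 249.5] zmed 0.0376
stripe 31 rect c [ 575.9 -107.6] size [ 6.1 48.2] ang 86.48 cent [ 578.2 -107. ] zmed 0.013
handle 86 rect c [ 556.4 -302.1] size [51.5 19. ] ang 7.68 cent [ 557.2 -302. ] zmed 0.0413
plate 1251 rect c [ 550.6 -318.8] size [162.6 133.7] ang 9.43 cent [ 554.  -315.2] zmed 0.0063
plate 276 rect c [ 687.7 -282. ] size [ 41.5 108.2] ang 0.1 cent [ 690.6 -290.5] zmed 0.069
```

Run:
```python
from r import *
from h import *
import meas
slide([.660,.1573],R(YAW))
arm.move_l([.6125,.2515,.10],velocity=.25)
slide([.6125,.2515],R(YAW))
# withdraw behind, close
arm.move_l(J(0,230,.085),velocity=.25); arm.grasp(25); arm.wait(.1)
c=arm.read_camera("top"); cv2.imwrite("pics/t2.png",cv2.resize(c["color"][140:240,155:355][:,:,::-1],None,fx=4,fy=4)); pickle.dump(c,open("d2.pkl","wb"))
meas.run(c); st()
```

```text
grip t 9.06 p [0.66   0.1574 0.0276] op 0.401 gf 25.0 F [-1.9 -0.5  5.2]
mouth t 10.72 p [0.5953 0.04   0.0276] op 0.404 gf 25.4 F [-0.5  4.2  7.1]
up t 11.71 p [0.5951 0.0377 0.0857] op 1.002 gf 0.0 F [-0.5 -0.3 -0.7]
grip t 14.04 p [0.6126 0.2518 0.0276] op 0.404 gf 25.1 F [-2.1 -0.5  5.6]
mouth t 16.31 p [0.5952 0.0374 0.0276] op 0.406 gf 25.3 F [0.8 3.  6. ]
up t 17.3 p [0.5952 0.0378 0.0857] op 1.004 gf 0.0 F [0.5 0.4 0.2]
blocks 386 rect c [646.1 -42.5] size [110.9  29.3] ang 83.5 cent [646.3 -41.8] zmed 0.0567
blocks 383 rect c [526.6 -28.7] size [110.9  28.5] ang 83.02 cent [526.4 -29.9] zmed 0.0551
stop 120 rect c [ 578.5 -109. ] size [15.7 61.8] ang 83.48 cent [ 577.7 -108.8] zmed 0.0476
blanks 358 rect c [590.7   3.6] size [103.8  34.6] ang 84.14 cent [591.7   3.4] zmed 0.0392
blanks_bright 322 rect c [591.8   3.4] size [104.   32.5] ang 84.14 cent [592.    3.3] zmed 0.0393
stripe 117 rect c [ 559.9 -374.3] size [147.2   6.8] ang 10.27 cent [ 559.1 -374.5] zmed 0.0056
handle 94 rect c [ 547.3 -306.9] size [47.9 15.6] ang 9.44 cent [ 547.6 -307. ] zmed 0.0436
plate 212 rect c [ 733.6 -257.9] size [53.4 41.9] ang 88.72 cent [ 737.9 -258.7] zmed 0.0733
plate 1430 rect c [ 547.1 -311.6] size [149.4 118.7] ang 10.07 cent [ 546.8 -317.4] zmed 0.0055
 t 18.73 p [0.6049 0.1274 0.085 ] op 0.0 gf 0.0 F [ 0.5 -0.2 -0.1]
```

View pics/t2.png

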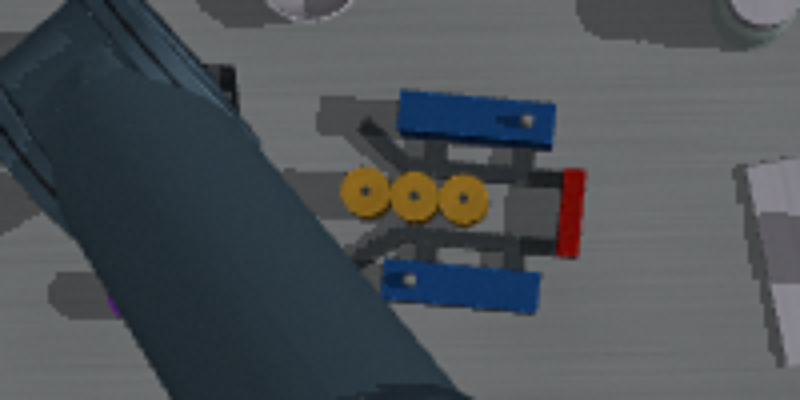

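Single file in the flare: three blanks at crop (365,190), (415,196) and (463,200), with the stop at (570,212). Now I'll push them home.

Run:
```python
from r import *
arm.move_l(J(0,185,.03),velocity=.15); arm.wait(.1); st("down")
r=arm.move_l(J(0,95,.03),velocity=.06,threshold=12); s=st(f"hit {r}")
p=s["position"][:2]-O; print("jig y",1000*(p@[-np.sin(YAW),np.cos(YAW)]),"x",1000*(p@[np.cos(YAW),np.sin(YAW)]))
```

```text
down t 19.45 p [0.6006 0.0842 0.0311] op 0.001 gf 0.0 F [-0.3  0.9 -0.7]
hit True t 20.54 p [0.5924 0.0136 0.0302] op -0.003 gf 1.1 F [2.2 1.7 0.9]
jig y 115.61847692522883 x 0.4352606185002262
```

Run:
```python
from r import *
from h import *
import meas
r=arm.move_l(J(0,100,.03),velocity=.03,threshold=15); s=st(f"hit {r}")
p=s["position"][:2]-O; print("jig y",1000*(p@[-np.sin(YAW),np.cos(YAW)]))
arm.move_l(J(0,135,.031),velocity=.1); arm.move_l(J(0,160,.12),velocity=.25)
# head for the plate
arm.gripper_open()
arm.move_ptp([.5470,-.3070,.14],R(np.radians(10-90)));st("over plate")
d={n:arm.read_camera(n) for n in("top","scene")}
cv2.imwrite("pics/t3.png",cv2.resize(d["top"]["color"][140:240,155:405][:,:,::-1],None,fx=3.2,fy=3.2)); pickle.dump(d,open("d3.pkl","wb"))
meas.run(d["top"])
```

```text
hit True t 20.92 p [0.592  0.0138 0.0304] op -0.002 gf 1.1 F [1.8 1.7 0.8]
jig y 115.72028008020101
over plate t 23.93 p [ 0.548  -0.3045  0.1399] op 1.001 gf 0.0 F [-0.2  0.2  1. ]
blocks 388 rect c [646.1 -42.3] size [111.1  31.9] ang 86.22 cent [646.2 -41.5] zmed 0.0508
blocks 382 rect c [526.6 -28.7] size [110.9  28.5] ang 83.02 cent [526.4 -29.9] zmed 0.0508
stop 120 rect c [ 578.5 -108.9] size [15.8 61.9] ang 82.97 cent [ 577.5 -108.6] zmed 0.0293
blanks 361 rect c [586.2 -48.2] size [103.7  35.1] ang 84.14 cent [585.6 -49.1] zmed 0.045
blanks_bright 25 rect c [596.3 -49.5] size [25.7  8.6] ang 88.73 cent [596.7 -49. ] zmed 0.0389
handle 20 rect c [ 528.6 -310.2] size [ 9.6 14.5] ang 12.76 cent [ 528.8 -310.1] zmed 0.0434
plate 214 rect c [ 734.1 -258.6] size [44.2 53.9] ang 2.57 cent [ 738.1 -258.8] zmed 0.0733
plate 439 rect c [ 598.7 -302.3] size [ 44.6 117.2] ang 10.07 cent [ 600.4 -294.6] zmed 0.0055
plate 592 rect c [ 502.8 -317.9] size [ 59.8 115.8] ang 9.59 cent [ 498.8 -312.8] zmed 0.0057
```

View pics/t3.png

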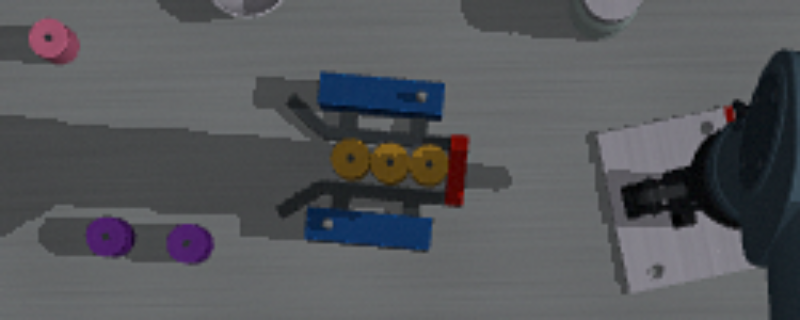

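The row is home: the blanks at crop (350,159), (390,162) and (429,164) touch the stop at (457,170), and their measured centre is within 1.5 mm of nominal. Now the plate.

Run:
```python
from r import *
from h import *
import meas
a0=np.radians(10.1-90); h=[.5474,-.3083]
arm.move_l([*h,.12],R(a0),velocity=.1); arm.move_l([*h,.027],velocity=.12)
arm.grasp(60); st("grip")
arm.move_l([*h,.125],velocity=.15); s=st("lift")
arm.move_l(J(0,72,.125),R(YAW-np.pi/2),velocity=.15); arm.move_l(J(0,72,.100),velocity=.08); arm.wait(.3);st("hover")
d={n:arm.read_camera(n) for n in("top","scene")}
cv2.imwrite("pics/t4.png",np.vstack([cv2.resize(d[n]["color"][a:a+100,b:b+200][:,:,::-1],None,fx=3,fy=3) for n,a,b in(("top",140,190),("scene",190,215))])); pickle.dump(d,open("d4.pkl","wb"))
```

```text
grip t 25.95 p [ 0.5477 -0.3087  0.0274] op 0.156 gf 59.7 F [-0.2 -0.9  3.1]
lift t 26.75 p [ 0.5464 -0.3079  0.1239] op 0.153 gf 58.7 F [-0.8  0.3 -3.7]
hover t 29.53 p [ 0.5873 -0.0296  0.1003] op 0.152 gf 58.7 F [-0.1 -0.  -2.9]
```

View pics/t4.png

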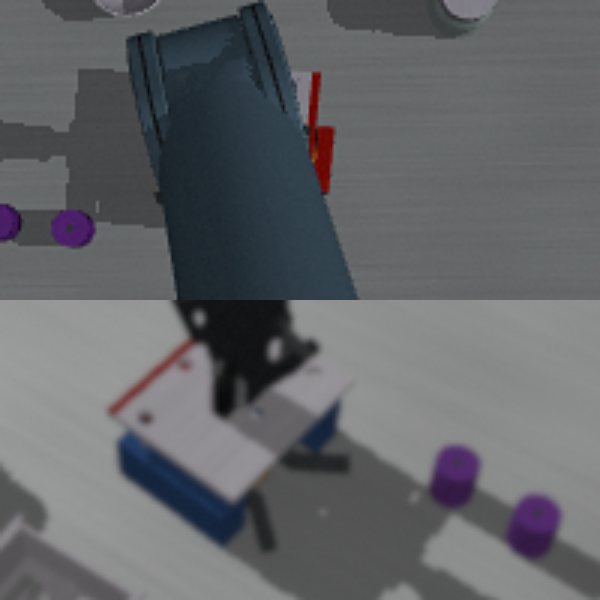

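The plate is held level over the jig, stripe at the stop end. Hole_a is visible at scene crop (147,117). Next I'll compare pin and hole positions in the same camera.

Run:
```python
from r import *
from h import *
d3=pickle.load(open("d3.pkl","rb"))["scene"];d4=pickle.load(open("d4.pkl","rb"))["scene"];t3=pickle.load(open("d3.pkl","rb"))["top"]
def px(c,p):
    T=c["cam_to_world"];q=T[:3,:3].T@(np.array(p)-T[:3,3]);q=c["camera_matrix"]@q;return q[:2]/q[2]
out=[]
for c,n,p in ((d3,"pinA",J(60,30,.060)),(d3,"pinB",J(-60,102,.060)),(d4,"holeA",J(60,30,.0789)),(d4,"holeB",J(-60,102,.0789)),(t3,"pinA top",J(60,30,.06)),(t3,"pinB top",J(-60,102,.06))):
    u=px(c,p);a=np.round(u).astype(int)-12;print(n,u.round(2),a)
    k=cv2.resize(c["color"][a[1]:a[1]+25,a[0]:a[0]+25][:,:,::-1],None,fx=10,fy=10,interpolation=cv2.INTER_NEAREST)
    k=cv2.convertScaleAbs(k,alpha=1.5);cv2.drawMarker(k,tuple(int(x) for x in (u-a+.5)*10),(0,255,0),0,14,1);out.append(k)
cv2.imwrite("pics/pins.png",np.vstack([np.hstack([out[0],out[1],out[4]]),np.hstack([out[2],out[3],out[5]])]))
```

```text
pinA [264.19 233.41] [252 221]
pinB [319.64 218.66] [308 207]
holeA [263.87 228.55] [252 217]
holeB [320.16 213.72] [308 202]
pinA top [286.21 169.38] [274 157]
pinB top [256.69 209.5 ] [245 197]
```

View pics/pins.png

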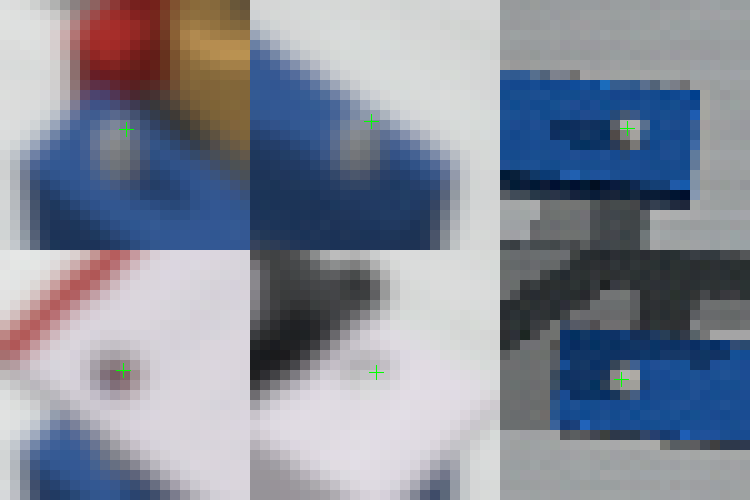

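Run:
```python
from r import *
arm.move_l(J(0,71.4,.095),velocity=.05); arm.wait(.2); st("pre")
r=arm.move_l(J(0,71.4,.072),velocity=.03,threshold=8); s=st(f"stop {r}"); print(s["torque"].round(2))
```

```text
pre t 30.08 p [ 0.587  -0.0302  0.095 ] op 0.154 gf 58.8 F [ 0.5  0.2 -2.8]
stop True t 30.77 p [ 0.5871 -0.0303  0.0734] op 0.151 gf 59.9 F [-0.9  0.1  4.9]
[-0.04  0.04 -0.03]
```

The plate stopped exactly at the flush height of 0.0734 with little side force. Releasing and checking.

Run:
```python
from r import *
from h import *
arm.gripper_open(); s=st("open"); p=s["position"]
arm.move_l([p[0],p[1],.19],velocity=.15); arm.move_ptp([.45,-.35,.25],R(YAW-np.pi/2)); arm.wait(.3); st("away")
d={n:arm.read_camera(n) for n in("top","scene")}
cv2.imwrite("pics/t5.png",np.vstack([cv2.resize(d[n]["color"][a:a+100,b:b+200][:,:,::-1],None,fx=3,fy=3) for n,a,b in(("top",140,190),("scene",190,215))]))
c=d["top"];W=heights(c);H=hsv(c)
m=(H[...,1]<40)&(H[...,2]>110)&(W[...,2]>.04)&(abs(W[...,0]-.586)<.1)&(abs(W[...,1]+.035)<.09)
P=W[m];A=np.c_[P[:,:2]-P[:,:2].mean(0),np.ones(len(P))];k=np.linalg.lstsq(A,P[:,2],rcond=None)[0];print(m.sum(),"slopes",k[:2].round(4),"z",k[2].round(4))
```

```text
open t 31.47 p [ 0.5861 -0.0304  0.0725] op 0.997 gf 0.0 F [ 1.3  0.2 -0.1]
away t 34.02 p [ 0.4505 -0.3493  0.2499] op 0.996 gf 0.0 F [-0.5  1.  -0.2]
1694 slopes [0.0012 0.0013] z 0.0513
```

View pics/t5.png

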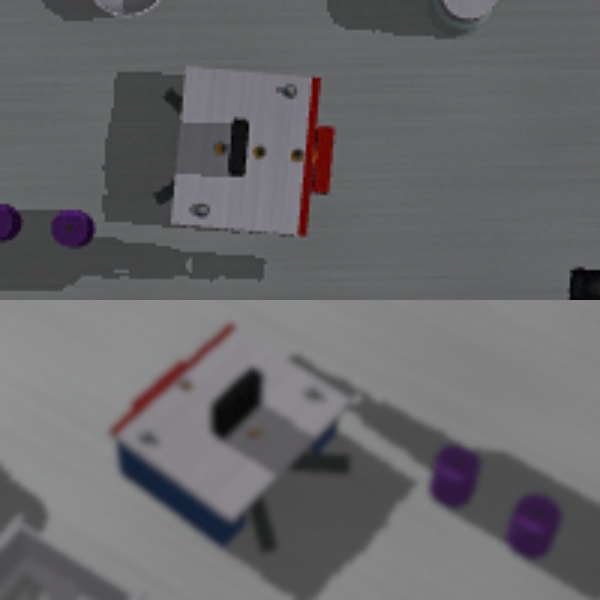

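The pins show in their holes at crop (290,91) and (200,210), and brass shows under all three drill holes at (220,149), (260,152) and (297,155). The plate is level, with its top at 51 mm. Handing in.

```bash
python3 -c "
from station import arm
print(arm.finish_job())"
```

```text
the job is handed in; nothing more can be done
None
```

The job is handed in at about 34 s on the robot's clock: the three brass blanks are home in single file against the red stop, and the drill plate sits flush on both pins with its red stripe at the stop end, released; the hand-in call returned no verdict.

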